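Run the clipper blow-out dock: reset, then hold the dial on its third click

ROBOT

A 6-joint arm with a two-finger parallel gripper is mounted at the origin on the work surface. World frame = base frame: x ahead of the robot, y to its left, z up, the work surface at z = 0. Lengths are in m, angles in rad, forces in N, time in s.
With the tool pointing down it reaches from about 0.375 to 0.9 m from the base axis. Payload 3.1 kg.
Tool frame: the origin (TCP) lies on the mounting face of the last link; the fingertips stand 182 mm ahead of it and the grasp point (between the pads) lies 164 mm ahead of it; z points along the fingers, y is the direction in which the jaws open and shut (so a half turn about z gives the same grasp; the last joint's range is limited). The gripper opens to 87 mm and grips with 3 to 60 N. Pads are 19 mm wide; open, the fingers measure 117 mm over their backs; the gripper's body (75 mm by 190 mm) begins 51 mm behind the grasp point.
Start: joints at [1.097, 0.527, 1.433, -0, 1.181, -0.178], TCP at [0.182, 0.598, 0.405] pointing down, gripper open.
Joint ranges: [-3.08, 3.08], [-0.75, 2.2], [0.22, 2.44], [-1.43, 4.57], [0, 2.65], [-2.85, 2.85]. Speed limits (rad/s): [2.79, 2.79, 3.14, 3.14, 3.14, 3.14].

INTERFACE

Orientations are given as a unit quaternion [x, y, z, w].
In Python, from rig import robot, camera, camera_model gives the robot as it stands.
- The arm moves only by the tool drive_tool, never from a script. Its argument "plan" is a list that holds one entry, the list of rows, each a list of 6 numbers: the shift along the world's x, y, z in units of 2.5 cm (1.0 is 2.5 cm), then the turn, a rotation vector about the world's x, y, z in units of 6 degrees (1.0 is 6 degrees). A call has 1 to 8 rows; each row shifts and turns the commanded pose from where the row before left it; what a row does not reach is not made up. A row lasts 1/8 s, in which the tool goes at most 62.5 mm and 10.7 degrees, less where a joint would pass 70% of its speed; a pose out of reach is approached as far as the arm can. A call with a number of a shift or a turn outside -1 to 1 is refused whole. A call with a gripper value outside its range is refused whole. "grip" is the closure, from 0 (fully open) to 1 (shut), set as the call begins (left out, the last holds). The fingers move at their own pace and stop on an object; "force" is the grip in N (left out, the last holds). Time passes only in rows, so rows that do not move let the fingers close. It gives the time, the measured TCP pose, the force and the opening at its end, in the units of the state.
- robot.get_obs(): the state, without advancing time (a new reading comes with each control period).
- camera(name): name is "scene" or "top" or "wrist"; returns the picture (384x512x3 uint8, red, green, blue); there is no depth.
- camera_model(name): a dict with "K" (3x3 intrinsics, pixels), "world_to_cam" (4x4, takes a point from world to camera coordinates); the wrist camera has in their place "tool_from_camera" (4x4, takes a point from camera to tool coordinates, whose origin is the TCP and whose axes are the flange's). Camera axes: x right, y up, looking along -z (the intrinsics and any distortion apply to the point x, -y, -z); pixel columns grow to the right and rows downward; lengths in m; the calibration is good to about 2 mm. A picture is of the moment at which its call begins: read the wrist's pose just before it. camera_model takes no time and is no camera call.
- robot.hand_in(): hands the job in, once; it reports no verdict.
The state is a dict: "time": time; "q": joint angles; "joint_velocities": joint speeds; "joint_torque": joint torques, N m; "position": TCP position; "tool_rot": TCP orientation; "ft_force": force on the tool from outside, world axes, zero at the start; "moment": the same for the moment, N m; "grip_width": finger opening in m.
Only numpy, scipy, OpenCV 4.12 (cv2) and the standard library are available. Lean on these libraries where they do the work, as an engineer would, in place of code of your own. Each camera call takes 0.05 s, during which the arm holds its last target.

TASK

Get the clipper's blow-out dock running: first press the plunger on the separate small reset pod all the way down and let it spring fully back up, then turn the dock's spring-return dial clockwise past its first two clicks to the third one and hold it there. The dial runs back as soon as it is let go, so finish while still holding it on the third click; leave the clipper, trimmer, comb and clear case where they lie.

Things in the scene. Friction and masses are not known exactly. Their poses are not given: they have to be found in the camera images.
- dock: Blow-out dock: grey box fixed to the table, 200 (x) x 260 (y) x 60 mm high, origin at the centre of its underside, vent slots at -x. On top: the white clipper between two 12 mm rails (y about +70 mm) and the dial (vertical axis at x 0, y -62 mm). Round the dial four pale radial ribs, growing longer, mark rest and clicks 1, 2 and 3. Nothing tall stands within 75 mm of the axis.
- dial_grip (a point): Point on the dial's axis at gripping height, 95 mm above the table; turns with it, x axis along the grip bar to the pointer end (pale line on top). Dial: black disc 68 mm across, its top 22 mm below this point; on it an upright bar 60 (x) x 12 (y) mm, 32 mm tall, top 10 mm above this point. At rest the pointer looks 0.65 rad counter-clockwise of the dock's +x.
- dial (a joint): Dial angle in rad, clockwise from above positive: 0 at rest, clicks (detents) at 0.43, 0.87 and 1.29 (third), stop at 1.35. It turns back to 0 from anywhere when let go: return torque 0.05 to 0.25 N m, with humps between the clicks at about 0.22, 0.65 and 1.08.
- pod: Reset pod: grey square box fixed to the table, 84 x 84 x 46 mm, origin at the centre of its underside; the plunger rises at its centre from an aluminium collar (52 mm across, top 56 mm above the table). It stands left or right of the dock, the clear case on the other side.
- plunger_top (a point): Centre of the top face of the plunger's round black cap, 38 mm across, 84 mm above the table at rest; moves down with it.
- plunger (a joint): Plunger travel in m: 0 at rest (up), 0.014 fully down on its stop; sprung, 3.5 N at the start and 9 N at the bottom; it comes back up by itself.
- clipper: White hair clipper lying loose on the dock, 170 x 44 x 38 mm, origin at the centre of its underside, blade to +x. Leave alone.
- trimmer: Black trimmer lying on the table, 145 x 32 x 28 mm, origin under its centre, long side along x. Leave alone.
- comb: Flat comb lying on the table, 180 x 35 x 5 mm, origin under its centre, long side along x. Leave alone.
- case: Closed clear plastic case, 84 x 119 x 48 mm, origin at the centre of its underside, long side along y. Leave alone.
Not all that is in view belongs to the job. There is more than one size of the pod; the one meant has the size given above.

How it is judged:
By the outcome, as a careful person would: the job done as asked, in the order asked, and still so for the second after the job is handed in, while the arm keeps its last pose, push and grip.
It also fails if it takes over 51 s, if anything falls off the work surface, if the arm or the gripper's body presses on something with over 40 N, if the wrist force passes 120 N, or if a joint passes its speed limit or range.

## Working session

There is one attempt and no reset: what is moved stays moved. The work goes in short steps, Python scripts to look and compute and a tool call to move; the robot and the scene stay as the last step left them, time stands still between calls to the robot, and variables do not carry over. Pictures are saved under pics/ and viewed, and the job is handed in when it is done.

Besides the shell and the picture viewer there is one more tool, called after ">>>" in YAML: its name, and indented under it one key for each argument. drive_tool: Moves the arm, as the interface text tells. Shifts and turns lie within -1 to 1; 1 stands for 2.5 cm of shift or 6 degrees of turn. Its arguments: {"type":"object","properties":{"plan":{"type":"array","items":{"type":"array","items":{"type":"array","items":{"type":"number","minimum":-1,"maximum":1}}}},"grip":{"type":"number"},"force":{"type":"number"}},"required":["plan"]}

```bash
mkdir -p pics; ls
python3 - <<'E'
from rig import robot,camera,camera_model
import cv2
o=robot.get_obs()
for k in o: print(k,o[k])
for n in ("scene","top"):
    cv2.imwrite(f"pics/{n}0.png",camera(n)[:,:,::-1]); m=camera_model(n); print(n,m)
print(camera_model("wrist"))
E
```

```text
pics
time 0.0
q [ 1.09749657e+00  5.28434099e-01  1.43390500e+00 -8.09985672e-06
  1.18140002e+00 -1.78520848e-01]
joint_velocities [-0.00050616  0.00033454  0.00141059  0.00042015 -0.0008     -0.00051019]
joint_torque [-1.36513547e-03 -4.40041065e+01 -1.76592797e+01  6.29860489e-02
  5.84425055e-02 -1.46657344e-04]
position [0.18140322 0.59772939 0.40379006]
tool_rot [ 1.46854785e-01  9.89157480e-01 -1.01793870e-03 -3.40071126e-04]
ft_force [ 0.32126887  0.70861519 -0.59873804]
moment [0.01124261 0.00269038 0.00028415]
grip_width 0.0870880188635874
scene {'K': array([[418.95237956,   0.        , 263.48091431],
       [  0.        , 418.95237956, 196.55555327],
       [  0.        ,   0.        ,   1.        ]]), 'world_to_cam': array([[ 0.10017417,  0.99463756,  0.0257151 , -0.10470118],
       [-0.53140727,  0.03163443,  0.84652559,  0.19146495],
       [ 0.84117266, -0.09846519,  0.53172658, -1.79102225],
       [ 0.        ,  0.        ,  0.        ,  1.        ]])}
top {'K': array([[487.04326457,   0.        , 255.37193804],
       [  0.        , 487.04326457, 187.99817899],
       [  0.        ,   0.        ,   1.        ]]), 'world_to_cam': array([[ 0.01667651, -0.99984321, -0.00595401,  0.0757006 ],
       [ 0.99677762,  0.0161575 ,  0.07857042, -0.5427346 ],
       [-0.0784619 , -0.0072451 ,  0.99689079, -1.34088382],
       [ 0.        ,  0.        ,  0.        ,  1.        ]])}
{'K': array([[271.57867334,   0.        , 258.70260948],
       [  0.        , 271.57867334, 195.14652587],
       [  0.        ,   0.        ,   1.        ]]), 'tool_from_camera': array([[ 1.20384343e-03,  9.67340716e-01,  2.53476805e-01,
         6.94040155e-02],
       [ 9.99999272e-01, -1.14423278e-03, -3.82597532e-04,
         4.45116285e-04],
       [-8.00657019e-05,  2.53477081e-01, -9.67341389e-01,
         1.94695376e-02],
       [ 0.00000000e+00,  0.00000000e+00,  0.00000000e+00,
         1.00000000e+00]])}
```

View pics/scene0.png

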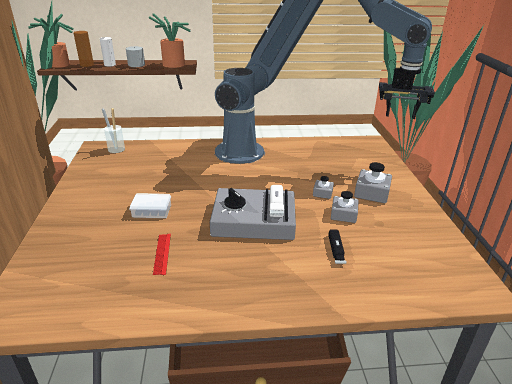

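View pics/top0.png

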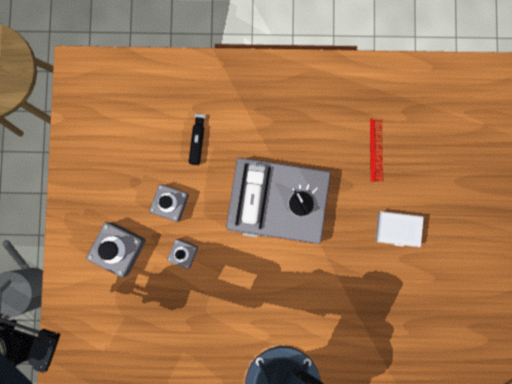

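The top view shows three pods: big at (115,248), middle at (168,202) and small at (182,253). The dial is at (302,203). I'll measure them next.

```bash
cat > h.py <<'E'
import numpy as np,cv2
from rig import robot,camera,camera_model
def ray(name,uv,z,pose=None):
    m=camera_model(name);K=m["K"]
    d=np.linalg.inv(K)@[uv[0],uv[1],1]; d=np.array([d[0],-d[1],-d[2]])
    if name=="wrist":
        from scipy.spatial.transform import Rotation as R
        T=np.eye(4);T[:3,:3]=R.from_quat(pose["tool_rot"]).as_matrix();T[:3,3]=pose["position"]
        T=T@m["tool_from_camera"]
    else: T=np.linalg.inv(m["world_to_cam"])
    c=T[:3,3];w=T[:3,:3]@d
    return c+w*(z-c[2])/w[2]
def proj(name,p,pose=None):
    m=camera_model(name)
    if name=="wrist":
        from scipy.spatial.transform import Rotation as R
        T=np.eye(4);T[:3,:3]=R.from_quat(pose["tool_rot"]).as_matrix();T[:3,3]=pose["position"]
        W=np.linalg.inv(T@m["tool_from_camera"])
    else: W=m["world_to_cam"]
    c=W@np.r_[p,1]; u=m["K"]@[c[0],-c[1],-c[2]]; return u[:2]/u[2]
E
python3 - <<'E'
from h import *
im=cv2.imread("pics/top0.png");hsv=cv2.cvtColor(im,cv2.COLOR_BGR2HSV)
sub=im[90:290,80:350]; cv2.imwrite("pics/topz.png",cv2.resize(sub,None,fx=2.9,fy=2.9,interpolation=cv2.INTER_CUBIC))
g=((hsv[:,:,1]<60)).astype(np.uint8)*255
g[:, :60]=0; g[:100]=0; g[300:]=0
cs,_=cv2.findContours(g,cv2.RETR_EXTERNAL,cv2.CHAIN_APPROX_NONE)
for c in cs:
    if cv2.contourArea(c)<200: continue
    r=cv2.minAreaRect(c); print("rect",np.round(r[0],1),np.round(r[1],1),round(r[2],1))
    for z in (.046,.06):
        b=np.array([ray("top",p,z)[:2] for p in cv2.boxPoints(r)])
        print(z,"center",b.mean(0).round(4),"sides",np.linalg.norm(b[1]-b[0]).round(4),np.linalg.norm(b[2]-b[1]).round(4),"dir",[round(float(np.degrees(np.arctan2(*(b[i+1]-b[i])[::-1]))),1) for i in (0,1)])
k=((hsv[:,:,2]<50)).astype(np.uint8)*255
k[:, :60]=0; k[:100]=0; k[300:]=0
cs,_=cv2.findContours(k,cv2.RETR_EXTERNAL,cv2.CHAIN_APPROX_NONE)
for c in cs:
    if cv2.contourArea(c)<50: continue
    (x,y),r=cv2.minEnclosingCircle(c); print("blk",round(x,1),round(y,1),round(r,1),cv2.contourArea(c),ray("top",(x,y),.084).round(4),ray("top",(x,y),.073).round(4))
E
```

```text
rect [181.9 253.4] [23.6 24.1] 21.8
0.046 center [0.3579 0.2812] sides 0.0651 0.0645 dir [-20.3, -110.6]
0.06 center [0.3587 0.279 ] sides 0.0644 0.0638 dir [-20.3, -110.6]
rect [115.3 249.4] [44.7 44.3] 26.6
0.046 center [0.3657 0.4633] sides 0.1192 0.1233 dir [-24.6, -115.3]
0.06 center [0.3664 0.4592] sides 0.1179 0.122 dir [-24.6, -115.3]
rect [399.4 229.2] [45.7 32.4] 6.0
0.046 center [ 0.4335 -0.3097] sides 0.0882 0.1244 dir [-6.2, -95.1]
0.06 center [ 0.4335 -0.3057] sides 0.0873 0.1231 dir [-6.2, -95.1]
rect [168.6 202.3] [31.6 30. ] 18.4
0.046 center [0.4962 0.322 ] sides 0.0822 0.0874 dir [-16.6, -107.5]
0.06 center [0.4956 0.3194] sides 0.0814 0.0865 dir [-16.6, -107.5]
rect [278.  201.7] [95.5 76.1] 8.7
0.046 center [0.5036 0.022 ] sides 0.2092 0.2631 dir [-7.6, -97.9]
0.06 center [0.5029 0.0226] sides 0.207 0.2603 dir [-7.6, -97.9]
rect [197.2 138.3] [10.3 49.5] 7.0
0.046 center [0.6752 0.2479] sides 0.1385 0.0287 dir [-5.3, -96.2]
0.06 center [0.6727 0.2461] sides 0.1371 0.0284 dir [-5.3, -96.2]
blk 107.6 249.7 9.2 220.0 [0.3664 0.4726 0.084 ] [0.3658 0.476  0.073 ]
blk 165.2 201.5 5.8 82.0 [0.4965 0.3239 0.084 ] [0.497 0.326 0.073]
blk 301.4 202.5 12.2 342.0 [ 0.4999 -0.0388  0.084 ] [ 0.5004 -0.0398  0.073 ]
blk 264.5 197.0 30.3 80.0 [0.5128 0.0594 0.084 ] [0.5135 0.0593 0.073 ]
blk 241.0 193.5 29.9 62.5 [0.5212 0.1222 0.084 ] [0.5219 0.1226 0.073 ]
blk 196.0 140.5 22.9 395.0 [0.6621 0.2461 0.084 ] [0.6641 0.2475 0.073 ]
```

```bash
sleep 0.1
```

```text
(no output)
```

View pics/topz.png

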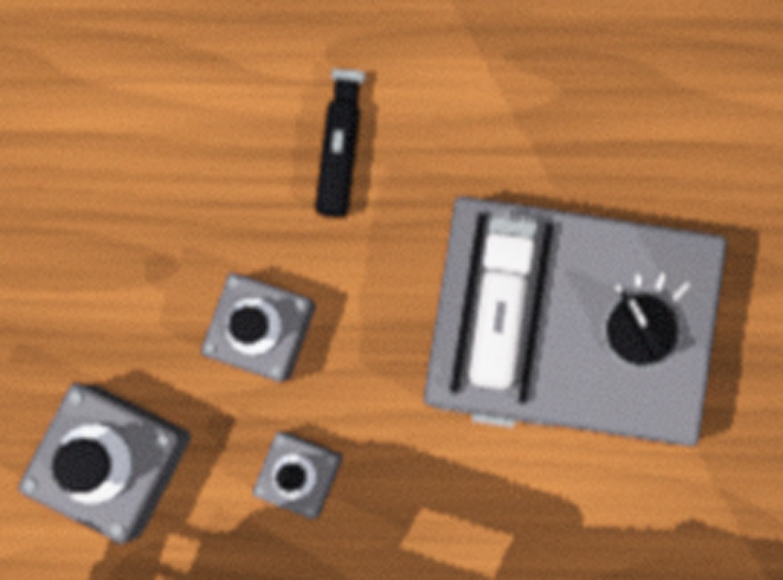

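The middle pod measures 82 × 87 mm, so it is the 84 mm one, with its cap near (0.497, 0.323). The dial is near (0.497, -0.039). I'll move to hover over the pod with the gripper shut.

>>> drive_tool:
  plan:
    - [[0.95,-0.82,0,0,0,0],[0.95,-0.82,0,0,0,0],[0.95,-0.82,0,0,0,0],[0.95,-0.82,0,0,0,0],[0.95,-0.82,0,0,0,0],[0.95,-0.82,0,0,0,0],[0.95,-0.82,0,0,0,0],[0.95,-0.82,0,0,0,0]]
  grip: 1
  force: 20

```text
time: 1.1
position: [0.3721, 0.4332, 0.4043]
tool_rot: [0.147, 0.989, -0.0, -0.0]
ft_force: [-0.1, 0.2, 0.5]
grip_width: 0.015
```

>>> drive_tool:
  plan:
    - [[0.9,-0.85,-0.3,0,0,0],[0.9,-0.85,-0.3,0,0,0],[0.9,-0.85,-0.3,0,0,0],[0.9,-0.85,-0.3,0,0,0],[0.9,-0.85,-0.3,0,0,0],[0,0,0,0,0,0],[0,0,0,0,0,0]]

```text
time: 1.98
position: [0.4836, 0.328, 0.367]
tool_rot: [0.147, 0.989, -0.0, -0.001]
ft_force: [-0.0, 0.2, 0.5]
grip_width: 0.0003
```

Run:
```python
from h import *
import json
o=robot.get_obs(); print(o["time"],o["position"],o["tool_rot"],o["ft_force"],o["grip_width"])
im=camera("wrist")[:,:,::-1]; cv2.imwrite("pics/w1.png",im)
for z in (.084,):
  print(proj("wrist",[.497,.323,z],o))
hsv=cv2.cvtColor(im,cv2.COLOR_BGR2HSV)
k=((hsv[:,:,2]<60)).astype(np.uint8)*255
cs,_=cv2.findContours(k,cv2.RETR_EXTERNAL,cv2.CHAIN_APPROX_NONE)
for c in cs:
    if cv2.contourArea(c)<100: continue
    (x,y),r=cv2.minEnclosingCircle(c);b=cv2.boundingRect(c); print(b,round(x,1),round(y,1),round(r,1),cv2.contourArea(c),ray("wrist",(x,y),.084,o).round(4))
```

```text
1.975 [0.48355301 0.32795845 0.3669911 ] [ 1.47014875e-01  9.89134045e-01 -9.08968034e-05 -6.78282968e-04] [-0.04015079  0.24459406  0.46657533] 0.00034287807075153795
[257.42988351 209.4481565 ]
(240, 268, 17, 23) 248.5 279.0 13.3 258.0 [0.5702 0.2906 0.084 ]
(91, 268, 19, 23) 100.0 279.0 14.2 245.5 [0.5233 0.1355 0.084 ]
(261, 267, 18, 24) 266.2 278.5 12.6 246.5 [0.5752 0.3092 0.084 ]
(0, 265, 512, 119) 255.5 324.0 262.2 40359.0 [0.6278 0.2809 0.084 ]
(476, 220, 36, 25) 494.1 233.0 20.2 699.0 [0.5929 0.5512 0.084 ]
(0, 209, 41, 40) 18.1 232.5 23.8 953.5 [0.449  0.0773 0.084 ]
(69, 201, 24, 42) 82.1 221.7 22.6 422.5 [0.4574 0.1464 0.084 ]
(141, 189, 234, 57) 257.5 241.0 116.5 5144.5 [0.5302 0.313  0.084 ]
(292, 89, 91, 16) 337.0 97.0 45.4 191.5 [0.4148 0.4242 0.084 ]
(163, 66, 28, 29) 176.8 80.1 15.2 596.5 [0.3587 0.2889 0.084 ]
(349, 0, 55, 48) 378.0 18.0 30.8 501.5 [0.3624 0.4719 0.084 ]
```

View pics/w1.png

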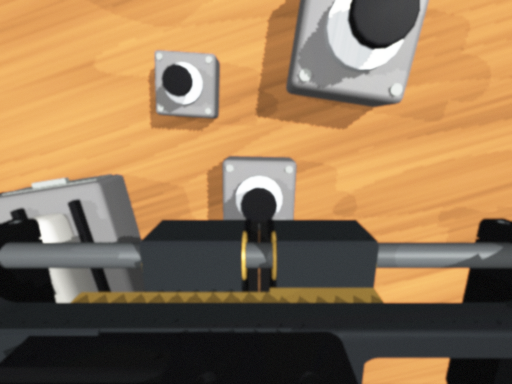

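The wrist view shows the cap at about (259,206) behind the closed fingers, against a prediction of (257,209). That agrees to a few mm.

Run:
```python
from h import *
o=robot.get_obs()
im=cv2.imread("pics/w1.png");v=cv2.cvtColor(im,cv2.COLOR_BGR2HSV)[:,:,2]
for r in range(184,214,3):
    c=np.where(v[r,230:290]<80)[0]+230; print(r,c.min() if len(c) else None,c.max() if len(c) else None)
for uv in [(259,188),(259,206),(259,208)]: print(uv,ray("wrist",uv,.084,o))
t=cv2.imread("pics/top0.png");v=cv2.cvtColor(t,cv2.COLOR_BGR2GRAY)
print(v[192:212,155:178])
```

```text
184 None None
187 None None
190 252 265
193 247 270
196 244 272
199 243 273
202 242 274
205 242 275
208 242 275
211 242 274
(259, 188) [0.47597677 0.33136411 0.084     ]
(259, 206) [0.49392434 0.32595524 0.084     ]
(259, 208) [0.49595734 0.32534256 0.084     ]
[[136 133 137 143 138 140 135 140 147 153 157 161 162 165 160 138 127 122
  129 148 150 140 126]
 [123 133 139 140 136 137 143 163 181 202 212 213 216 219 204 163 124 108
  107 119 126 118 107]
 [128 135 135 140 139 150 176 201 207 206 212 224 226 221 210 186 159 135
  112 104  99  95  93]
 [131 135 142 139 140 157 181 194 174 139 146 158 158 155 173 179 179 174
  150 116  92  96  95]
 [134 137 142 144 151 141 135 122  88  55  52  64  66  79 108 147 180 186
  178 148 107  95  93]
 [135 140 139 148 141 105  66  44  33  27  30  28  28  29  53  92 150 180
  189 177 139 101  96]
 [138 141 146 145 118  66  27  31  29  30  32  29  31  26  30  53 104 153
  180 186 163 111  91]
 [135 142 150 153  93  38  32  30  31  31  31  28  27  33  29  31  64 129
  182 188 172 129  98]
 [140 141 151 150  84  33  37  34  35  27  34  27  35  33  29 
[... 402 characters left out ...]
179 186 176 143 108]
 [151 144 159 183 148  71  32  35  30  32  33  28  32  28  31  49  97 157
  183 183 168 130 105]
 [152 149 161 186 186 138  73  42  32  29  29  31  31  37  68 113 158 190
  194 187 165 112 108]
 [154 151 150 170 200 191 145 106  72  48  50  46  67 104 155 211 226 231
  227 199 147 112 127]
 [149 152 148 157 180 217 218 205 162 125 122 130 151 205 229 244 246 245
  235 194 130 126 142]
 [151 154 152 152 166 204 232 238 228 214 214 223 231 244 248 247 244 232
  204 153 135 147 153]
 [149 153 152 156 155 173 196 223 235 241 241 244 244 246 244 242 226 190
  153 133 149 152 153]
 [151 153 153 150 151 152 160 173 200 219 230 232 233 224 216 210 182 154
  143 148 151 152 151]]
```

>>> drive_tool:
  plan:
    - [[0.25,-0.06,-0.8,0,0,0],[0.25,-0.06,-0.8,0,0,0],[0,0,-0.8,0,0,0],[0,0,-0.7,0,0,0],[0,0,-0.5,0,0,0],[0,0,0,0,0,0],[0,0,0,0,0,0]]

```text
time: 2.9
position: [0.4968, 0.325, 0.2776]
tool_rot: [0.147, 0.989, 0.0, 0.0]
ft_force: [0.0, -0.1, 0.7]
grip_width: 0.0004
```

Run:
```python
from h import *
cv2.imwrite("pics/s2.png",cv2.resize(camera("scene")[130:240,270:420,::-1],None,fx=5,fy=5,interpolation=cv2.INTER_CUBIC))
```

```text
(no output)
```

View pics/s2.png

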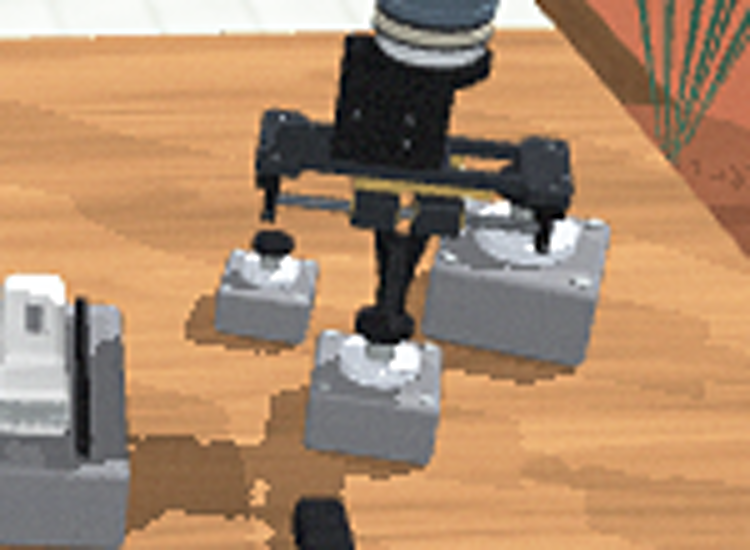

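The scene view shows the closed tips just above the middle pod's cap and centred on it. I'll press now.

>>> drive_tool:
  plan:
    - [[0,0,-0.3,0,0,0],[0,0,-0.25,0,0,0],[0,0,-0.2,0,0,0],[0,0,0,0,0,0],[0,0,0,0,0,0]]

```text
time: 3.58
position: [0.4968, 0.3249, 0.259]
tool_rot: [0.147, 0.989, 0.0, 0.0]
ft_force: [-0.3, -0.5, 5.0]
grip_width: 0.0005
```

>>> drive_tool:
  plan:
    - [[0,0,-0.1,0,0,0],[0,0,-0.1,0,0,0],[0,0,0,0,0,0],[0,0,0,0,0,0]]

```text
time: 4.08
position: [0.4968, 0.3248, 0.2544]
tool_rot: [0.147, 0.989, 0.0, 0.001]
ft_force: [-1.3, -0.2, 8.8]
grip_width: 0.0004
```

>>> drive_tool:
  plan:
    - [[0,0,-0.08,0,0,0],[0,0,-0.04,0,0,0],[0,0,0,0,0,0],[0,0,0,0,0,0]]

```text
time: 4.58
position: [0.4967, 0.3249, 0.2526]
tool_rot: [0.147, 0.989, 0.0, 0.001]
ft_force: [-2.9, -2.4, 14.2]
grip_width: 0.0004
```

>>> drive_tool:
  plan:
    - [[0,0,-0.06,0,0,0],[0,0,0,0,0,0],[0,0,0,0,0,0]]

```text
time: 4.95
position: [0.4967, 0.3249, 0.2524]
tool_rot: [0.147, 0.989, 0.0, 0.001]
ft_force: [-4.2, -2.3, 22.2]
grip_width: 0.0004
```

Run:
```python
from h import *
cv2.imwrite("pics/s3.png",cv2.resize(camera("scene")[170:230,310:380,::-1],None,fx=8,fy=8,interpolation=cv2.INTER_CUBIC))
```

```text
(no output)
```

View pics/s3.png

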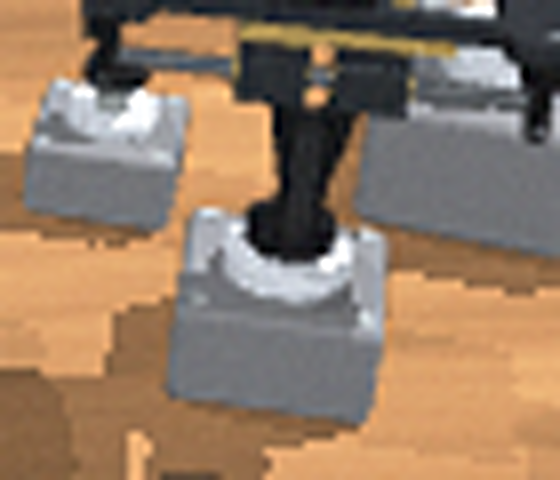

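The plunger is on its stop: 22 N, position stalled at 0.2524, cap against the collar. I'll lift, then travel to the dial and open the gripper.

>>> drive_tool:
  plan:
    - [[0,0,0.5,0,0,0],[0,0,0.9,0,0,0],[0,0,0.9,0,0,0],[0,0,0.9,0,0,0],[0,0,0.9,0,0,0],[0,0,0.5,0,0,0],[0,-0.5,0,0,0,0.4],[0,-0.9,0,0,0,0.5]]

```text
time: 6.0
position: [0.4963, 0.2898, 0.3636]
tool_rot: [0.099, 0.995, -0.0, -0.0]
ft_force: [-0.8, -0.7, 0.2]
grip_width: 0.0004
```

>>> drive_tool:
  plan:
    - [[0,-0.95,0.1,0,0,0.55],[0,-0.95,0.1,0,0,0.55],[0,-0.95,0.1,0,0,0.55],[0,-0.95,0.1,0,0,0.55],[0,-0.95,0.1,0,0,0.55],[0,-0.95,0.1,0,0,0.55],[0,-0.95,0.1,0,0,0.55],[0,-0.95,0.1,0,0,0.55]]
  grip: 0

```text
time: 7.0
position: [0.4963, 0.099, 0.3835]
tool_rot: [-0.131, 0.991, 0.0, -0.001]
ft_force: [-0.7, 0.8, 0.1]
grip_width: 0.0719
```

>>> drive_tool:
  plan:
    - [[0,-0.95,0,0,0,0.55],[0,-0.95,0,0,0,0.55],[0,-0.95,0,0,0,0.55],[0,-0.95,0,0,0,0.55],[0,-0.9,0,0,0,0.25],[0,0,0,0,0,0],[0,0,0,0,0,0]]

```text
time: 7.88
position: [0.4963, -0.0174, 0.3836]
tool_rot: [-0.255, 0.967, 0.0, -0.0]
ft_force: [-0.2, 0.2, 0.1]
grip_width: 0.087
```

Run:
```python
from h import *
from scipy.spatial.transform import Rotation as R
o=robot.get_obs(); print(o["time"],o["position"],o["q"].round(3) if hasattr(o["q"],"round") else o["q"],o["ft_force"],o["grip_width"])
Rm=R.from_quat(o["tool_rot"]).as_matrix();print("y ang",np.degrees(np.arctan2(Rm[1,1],Rm[0,1])), Rm[:,2])
im=camera("wrist")[:,:,::-1]; cv2.imwrite("pics/w4.png",im)
cv2.imwrite("pics/s4.png",cv2.resize(camera("scene")[160:250,200:390,::-1],None,fx=4,fy=4,interpolation=cv2.INTER_CUBIC))
print(proj("wrist",[.4975,-.0395,.105],o))
```

```text
7.875 [ 0.49632313 -0.01736511  0.38362058] [-0.26   0.386  1.772  0.     0.985 -2.348] [-0.21456536  0.22046835  0.05077447] 0.08699560494036158
y ang 119.57584045753909 [-1.07139861e-03  6.96634007e-04 -9.99999183e-01]
[237.43312238 186.5297319 ]
```

View pics/w4.png

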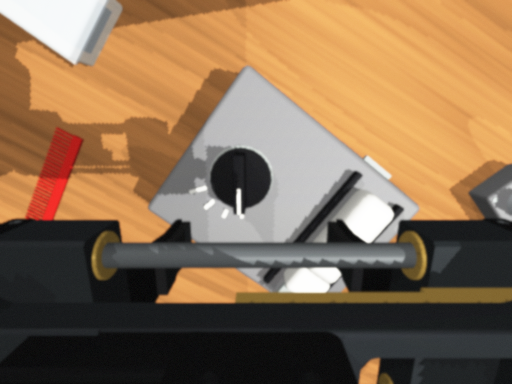

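View pics/s4.png

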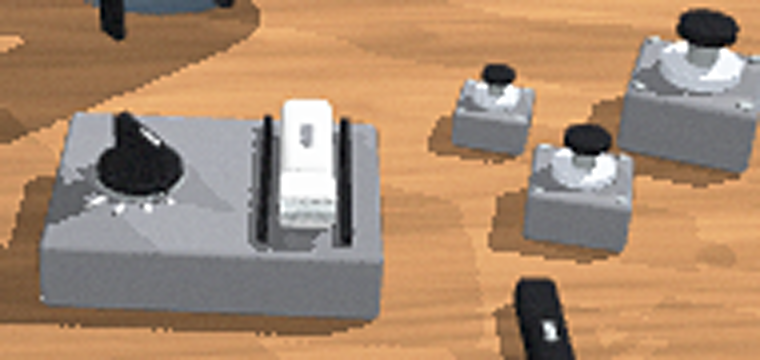

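The plunger has sprung back up in the scene view. In the wrist view the dial is at about (240,178), with the pointer line from (238,190) to (239,214). I'll measure it.

Run:
```python
from h import *
o=robot.get_obs()
im=cv2.imread("pics/w4.png")
g=cv2.cvtColor(im,cv2.COLOR_BGR2GRAY)
k=(g<70).astype(np.uint8)*255; k[:, :195]=0;k[:,290:]=0;k[:130]=0;k[222:]=0
cs,_=cv2.findContours(k,cv2.RETR_EXTERNAL,cv2.CHAIN_APPROX_NONE)
c=max(cs,key=cv2.contourArea);h=cv2.convexHull(c)
p=np.array([ray("wrist",q[0],.073,o)[:2] for q in h])
(x,y),r=cv2.minEnclosingCircle(p.astype(np.float32)*1000); print("disc enc",x,y,r, cv2.fitEllipse((p*1000).astype(np.float32)))
w=((g>170)).astype(np.uint8)*255; w[:186]=0;w[216:]=0;w[:,:230]=0;w[:,246:]=0
ys,xs=np.where(w>0); l=cv2.fitLine(np.c_[xs,ys].astype(np.float32),cv2.DIST_L2,0,.01,.01).ravel();print("line",l,ys.min(),ys.max())
a,b=[ray("wrist",(l[2]+t*l[0]/l[1]*1,l[3]+t),.105,o) for t in (ys.min()-l[3],ys.max()-l[3])]
print(a,b); d=(b-a)[:2]; print("ang",np.degrees(np.arctan2(d[1],d[0])),"len",np.linalg.norm(d))
# bar axis distance from disc centre
n=np.array([-d[1],d[0]])/np.linalg.norm(d); print("off",n@(a[:2]-np.array([x,y])/1000))
cv2.imwrite("pics/w4z.png",cv2.resize(im[120:240,170:330],None,fx=5,fy=5,interpolation=cv2.INTER_CUBIC))
```

```text
disc enc 498.9763488769531 -38.1191520690918 35.6618537902832 ((497.7875061035156, -38.84362030029297), (63.712677001953125, 70.19837951660156), 114.91471862792969)
line [ 9.5566310e-02 -9.9542308e-01  2.3751389e+02  2.0427083e+02] 189 215
[ 0.49916876 -0.03669519  0.105     ] [ 0.52401007 -0.02597981  0.105     ]
ang 23.333099061543248 len 0.027053834307878114
off 0.0012313001538225095
```

View pics/w4z.png

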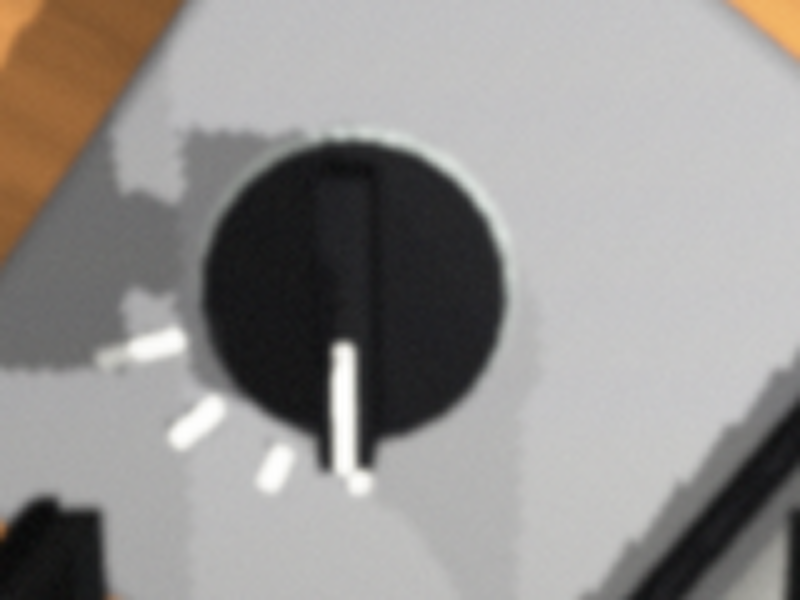

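The dial axis is at (0.498, -0.039) and the pointer lies along tool x (29.6°), as expected. I'll descend astride the bar.

>>> drive_tool:
  plan:
    - [[0.06,-0.43,-0.8,0,0,0],[0,-0.43,-0.8,0,0,0],[0,0,-0.9,0,0,0],[0,0,-0.9,0,0,0],[0,0,-0.8,0,0,0],[0,0,-0.5,0,0,0],[0,0,-0.2,0,0,0],[0,0,0,0,0,0]]

```text
time: 8.98
position: [0.4982, -0.039, 0.2615]
tool_rot: [-0.256, 0.967, -0.0, 0.0]
ft_force: [-0.5, 0.6, 0.0]
grip_width: 0.0872
```

Run:
```python
from h import *
o=robot.get_obs(); print(o["time"],o["position"],o["ft_force"],o["q"])
im=camera("wrist")[:,:,::-1]; cv2.imwrite("pics/w5.png",im)
cv2.imwrite("pics/s5.png",cv2.resize(camera("scene")[150:250,190:310,::-1],None,fx=5,fy=5,interpolation=cv2.INTER_CUBIC))
```

```text
8.975 [ 0.49818607 -0.03902006  0.26154287] [-0.52257633  0.5630888   0.02930365] [-3.02168394e-01  5.95097036e-01  1.86645719e+00  4.54120544e-05
  6.79965751e-01 -2.39011508e+00]
```

View pics/w5.png

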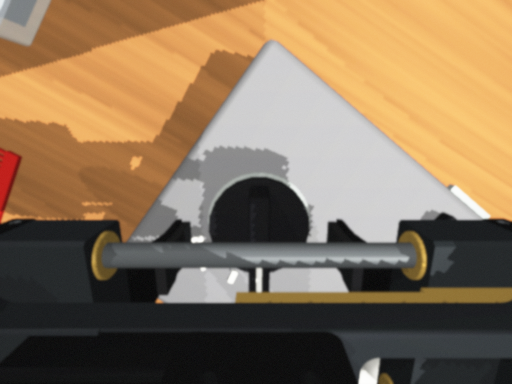

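View pics/s5.png

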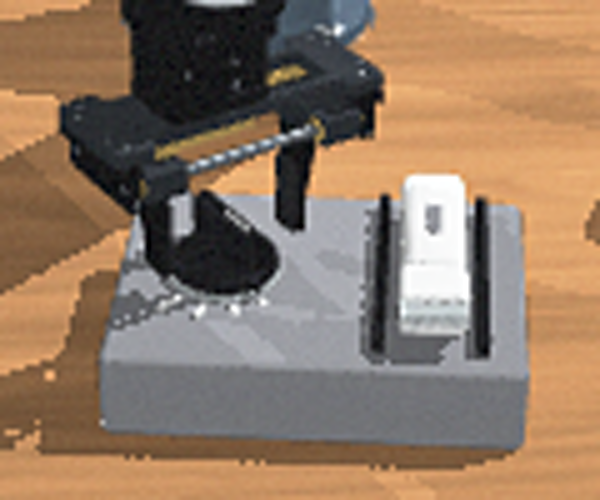

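The bar is centred between the fingers (column 259) and the tips straddle it above the disc. Closing.

>>> drive_tool:
  plan:
    - [[0,0,-0.06,0,0,0],[0,0,0,0,0,0],[0,0,0,0,0,0],[0,0,0,0,0,0],[0,0,0,0,0,0],[0,0,0,0,0,0],[0,0,0,0,0,0],[0,0,0,0,0,0]]
  grip: 1
  force: 45

```text
time: 10.07
position: [0.498, -0.0392, 0.26]
tool_rot: [-0.256, 0.967, 0.0, -0.0]
ft_force: [-0.2, -0.5, -1.1]
grip_width: 0.0151
```

>>> drive_tool:
  plan:
    - [[0,0,0,0,0,0],[0,0,0,0,0,0]]

```text
time: 10.32
position: [0.498, -0.0392, 0.26]
tool_rot: [-0.255, 0.967, 0.0, -0.0]
ft_force: [0.3, -0.1, 0.3]
grip_width: 0.0116
```

Run:
```python
from h import *
o=robot.get_obs(); print(o["time"],o["position"],o["ft_force"],o["moment"],o["grip_width"])
im=camera("wrist")[:,:,::-1]; cv2.imwrite("pics/w6.png",cv2.resize(im[150:320,170:350],None,fx=4,fy=4,interpolation=cv2.INTER_CUBIC)[:600])
```

```text
10.325 [ 0.49801175 -0.03918613  0.25999755] [ 0.2959839  -0.12214324  0.34510911] [ 0.14320874  0.03932677 -0.06123591] 0.011646243057922858
```

View pics/w6.png

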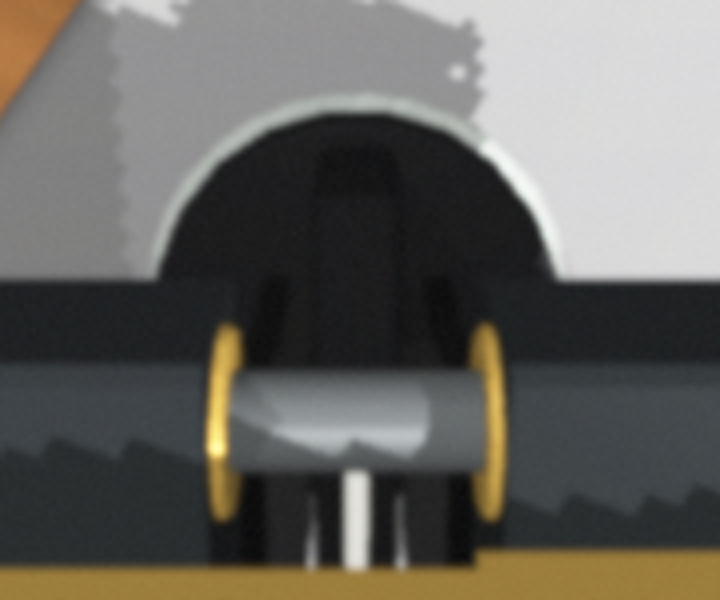

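Gripped, with a width of 11.6 mm. I'll turn clockwise in steps, watching the side forces.

>>> drive_tool:
  plan:
    - [[0,0,0,0,0,-0.5],[0,0,0,0,0,-0.6],[0,0,0,0,0,-0.6],[0,0,0,0,0,-0.6],[0,0,0,0,0,-0.6],[0,0,0,0,0,-0.6],[0,0,0,0,0,-0.6]]

```text
time: 11.25
position: [0.4982, -0.0396, 0.26]
tool_rot: [-0.043, 0.999, -0.001, 0.0]
ft_force: [0.5, -1.8, -0.7]
grip_width: 0.0118
```

```bash
cat > st.py <<'E'
from h import *
from scipy.spatial.transform import Rotation as R
o=robot.get_obs(); Rm=R.from_quat(o["tool_rot"]).as_matrix();print(o["time"],o["position"].round(4),"yang",np.degrees(np.arctan2(Rm[1,1],Rm[0,1])).round(2),o["ft_force"].round(1),o["moment"].round(3),o["grip_width"],o["q"].round(3))
E
python3 st.py
```

```text
11.25 [ 0.4982 -0.0396  0.26  ] yang 94.99 [ 0.5 -1.8 -0.7] [-0.217  0.07   0.195] 0.011762453756239338 [-0.303  0.598  1.867 -0.002  0.676 -1.959]
```

>>> drive_tool:
  plan:
    - [[0,0,0,0,0,-0.6],[0,0,0,0,0,-0.6],[0,0,0,0,0,-0.6],[0,0,0,0,0,-0.6],[0,0,0,0,0,-0.6],[0,0,0,0,0,-0.6],[0,0,0,0,0,-0.6],[0,0,0,0,0,-0.6]]

```text
time: 12.25
position: [0.4981, -0.0401, 0.26]
tool_rot: [0.206, 0.979, -0.001, 0.0]
ft_force: [-2.1, -4.8, -1.1]
grip_width: 0.0118
```

>>> drive_tool:
  plan:
    - [[0,0,0,0,0,-0.6],[0,0,0,0,0,-0.6],[0,0,0,0,0,-0.6],[0,0,0,0,0,-0.6],[0,0,0,0,0,-0.6],[0,0,0,0,0,-0.5],[0,0,0,0,0,0],[0,0,0,0,0,0]]

```text
time: 13.25
position: [0.4979, -0.0405, 0.26]
tool_rot: [0.38, 0.925, -0.002, 0.0]
ft_force: [-2.1, -7.2, -0.1]
grip_width: 0.0116
```

```bash
python3 st.py
python3 - <<'E'
from h import *
im=camera("wrist")[:,:,::-1]; cv2.imwrite("pics/w7.png",im)
im=camera("scene")[:,:,::-1]; cv2.imwrite("pics/s7.png",cv2.resize(im[150:250,190:310],None,fx=5,fy=5,interpolation=cv2.INTER_CUBIC))
E
```

```text
13.25 [ 0.4979 -0.0405  0.26  ] yang 45.38 [-2.1 -7.2 -0.1] [-1.103  0.306  0.234] 0.01156420343458942 [-0.304  0.598  1.867 -0.005  0.676 -1.092]
```

View pics/w7.png

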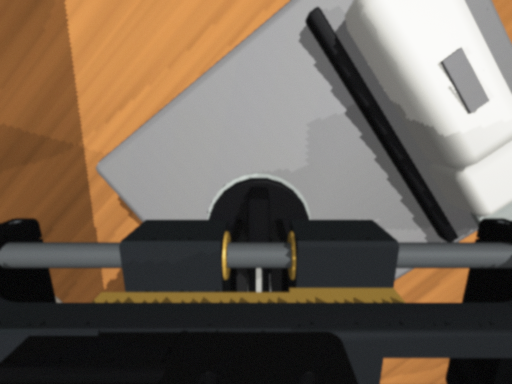

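View pics/s7.png

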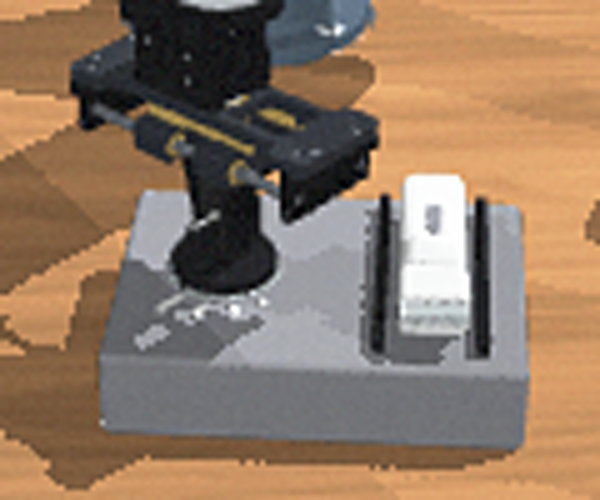

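The tool has turned 74.2°, and the pointer line at column 259 stays vertical between the jaws, so the bar moved with it. I'll check against the dock's own yaw.

Run:
```python
from h import *
o=robot.get_obs()
im=cv2.imread("pics/w7.png");g=cv2.cvtColor(im,cv2.COLOR_BGR2GRAY);hsv=cv2.cvtColor(im,cv2.COLOR_BGR2HSV)
# rail (black) pixels
k=(g<50).astype(np.uint8)*255;k[:, :300]=0;k[:,460:]=0;k[215:]=0
cs,_=cv2.findContours(k,cv2.RETR_EXTERNAL,cv2.CHAIN_APPROX_NONE);c=max(cs,key=cv2.contourArea)
def wl(pts,z):
    p=np.array([ray("wrist",q,z,o)[:2] for q in pts])*1000
    l=cv2.fitLine(p.astype(np.float32),cv2.DIST_HUBER,0,.01,.01).ravel(); return np.degrees(np.arctan2(l[1],l[0])),l[2:]
print("rail",cv2.contourArea(c),wl(c[:,0],.072))
# dock edges: saturation boundary per row
s=hsv[:,:,1]<70
pts=[];
for r in range(20,150):
    x=np.where(s[r,90:320])[0]
    if len(x): pts.append((90+x[0],r))
print("dock left-top edge",wl(pts,.06), pts[0],pts[-1])
for zz in [0]:
  row=g[262:292,235:285]
  for r in range(266,292,4): print(r,g[r,240:278])
```

```text
rail 3849.5 (np.float32(-6.6788797), array([495.48077 ,  62.260254], dtype=float32))
dock left-top edge (np.float32(82.20504), array([401.72473 ,  -6.745317], dtype=float32)) (np.int64(267), 20) (np.int64(114), 149)
266 [70 67 67 66 67 68 68 68 66 68 67 67 66 66 66 69 75 77 77 78 76 71 68 66
 67 68 66 67 65 68 66 68 67 67 66 69 68 68]
270 [ 25  24  24  25  24  23  23  17  14  12  17  15  15  16  28  80 134 161
 168 166 153 111  58  27  15  14  16  11  12  14  16  17  22  23  24  23
  22  25]
274 [ 36  34  28  24  25  22  24  19  18  15  15  14  16  17  29  79 136 163
 170 169 156 117  65  31  17  17  15  17  27  39  36  28  24  21  23  24
  24  26]
278 [ 41  40  41  41  38  34  31  26  25  19  14  14  18  17  32  80 139 168
 178 181 170 132  75  34  16  16  13  18  31  46  42  30  25  25  23  27
  24  24]
282 [ 41  42  40  43  42  39  33  29  27  20  18  16  18  19  35  90 155 185
 193 190 178 134  75  32  19  17  17  16  29  45  48  34  26  24  22  22
  24  26]
286 [ 42  41  41  41  43  42  41  45  39  26  20  16  18  19  34  91 154 186
 193 191 178 134  75  35  16  17  16  16  31  52  60  47  29  25  23  22
  22  22]
290 [ 47  48  46  49  45  45  49  59  52  37  32  29  28  29  43  91 152 182
 187 187 171 132  78  43  29  26  27  27  42  74  91  75  45  33  33  32
  33  33]
```

The dock yaw is -7.8° from its edge, so the third click should lie at -44.5°. The bar is at -44.6°. I'll hold for a moment to check it is stable.

>>> drive_tool:
  plan:
    - [[0,0,0,0,0,0],[0,0,0,0,0,0],[0,0,0,0,0,0],[0,0,0,0,0,0]]

```text
time: 13.85
position: [0.4979, -0.0405, 0.26]
tool_rot: [0.38, 0.925, -0.002, 0.0]
ft_force: [-1.4, -7.2, -0.2]
grip_width: 0.0116
```

```bash
python3 st.py
python3 - <<'E'
from h import *
im=camera("scene")[:,:,::-1]; cv2.imwrite("pics/s8.png",im)
im=camera("top")[:,:,::-1]; cv2.imwrite("pics/t8.png",cv2.resize(im[90:290,80:440],None,fx=2.2,fy=2.2))
E
```

```text
13.85 [ 0.4979 -0.0405  0.26  ] yang 45.38 [-1.4 -7.2 -0.2] [-1.13   0.343  0.239] 0.011553382535037193 [-0.304  0.598  1.867 -0.005  0.676 -1.092]
```

View pics/t8.png

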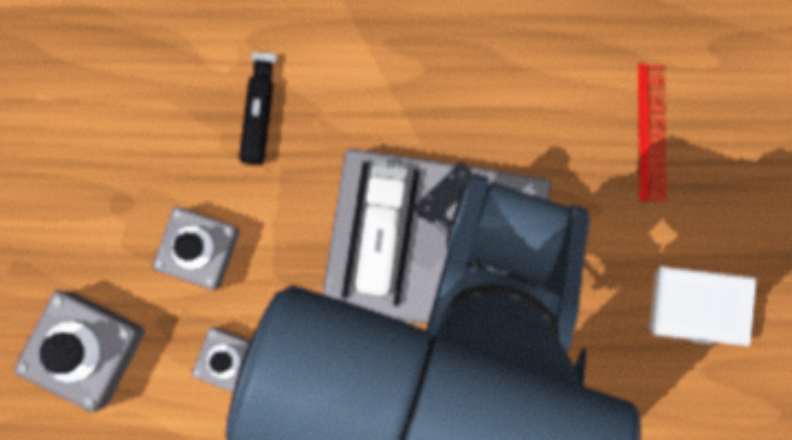

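View pics/s8.png

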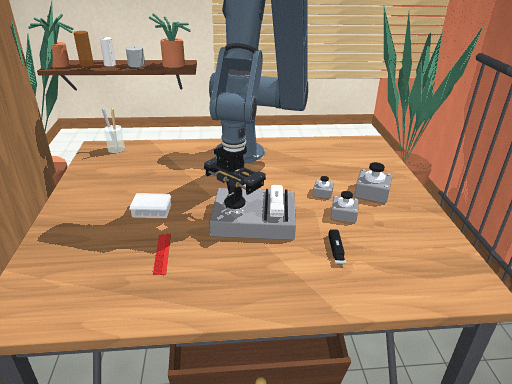

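The views show the plunger up, the dial held steady, and the clipper, trimmer, comb and case unmoved. Handing in.

```bash
python3 -c "
from rig import robot
print(robot.hand_in())"
```

```text
the job is handed in; nothing more can be done
None
```

The job is handed in at about 14 s, with the gripper still holding the dial on the third click. The hand-in gave no verdict.

- **Reset pod:** I pressed the 84 mm pod's plunger down to its stop. It stalled at 22 N with the fingertips 13.6 mm below the cap's rest height, which matches the 14 mm travel to within calibration. After I lifted off, the camera showed it fully back up.
- **Dial:** I gripped the bar (11.6 mm between the jaws), turned it 74.2° clockwise and held it. The bar ended at -44.6° in the world frame. The third click should be at -44.5°, using the dock's yaw of -7.8° from its edge. The pose did not change over a further half second.
- **Checks that disagreed:** One dock rail read -6.7° for the yaw, which I trusted less than the edge. An early pointer-line fit read 23°, because it also caught the rest mark. A steady side force of about 7 N on the held dial shows a grip slightly off its axis, by about 1.5 mm.
- **Everything else:** The clipper, trimmer, comb and case look unmoved in the last views.

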